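# Pack up a lino block on the proofing bed

## Robot

A 6-joint arm with a two-finger parallel gripper is mounted at the origin on the work surface. World frame = base frame: x ahead of the robot, y to its left, z up, the work surface at z = 0. Lengths are in mm, angles in rad, forces in N, time in s.
With the tool pointing down it reaches from about 350 to 775 mm from the base axis. Payload 7.3 kg.
Tool frame: the origin (TCP) lies at the very end of the fingers, on their centre line; the grasp point (between the pads) lies 19 mm behind it (bot.grip_point_offset is the distance from the TCP to the grasp point, in mm); z points along the fingers, y is the line along which they close (so a half turn about z gives the same grasp; the last joint's range is limited). The gripper opens to 92 mm and grips with 3 to 60 N. Pads are 19 mm wide; open, the fingers measure 130 mm over their backs; the gripper's body (75 mm by 190 mm) begins 47 mm behind the grasp point.
Start: joints at [-1.273, 0.342, 1.524, -0, 1.275, -0.146], TCP at [225.446, -474.151, 226.741] pointing down, gripper open.
Joint ranges: [-2.53, 2.53], [-0.77, 2.02], [0.04, 2.7], [-1, 4.14], [0.28, 2.66], [-3.11, 3.11]. Speed limits (rad/s): [2.57, 2.57, 3.14, 3.14, 3.14, 3.14].

## Interface

Orientations are given as [roll, pitch, yaw] about the fixed x, y, z axes, in that order (R = Rz(yaw) Ry(pitch) Rx(roll)).
In Python, from plant import bot gives the robot as it stands. The module is installed in compiled form; this text tells all that it offers.
- The arm moves only by the shell command python3 -m jog 'ROWS' [OPENING]. ROWS is JSON, a list of rows, each a list of 6 numbers: the shift along the tool's x, y, z in mm, then the turn, a rotation vector about the tool's x, y, z in rad. In form: [[dx, dy, dz, rx, ry, rz], ...]. A call has 1 to 12 rows; each row shifts and turns the commanded pose from where the row before left it, along the tool's axes as they then stand; what a row does not reach is not made up. A row lasts 1/10 s, in which the tool goes at most 50 mm and 8.59 degrees, less where a joint would pass 70% of its speed; a pose out of reach is approached as far as the arm can. A call with a gripper value outside its range is refused whole. OPENING is the opening in per cent of the stroke, from 0 (shut) to 100 (fully open), set as the call begins (- or left out, the last holds). The fingers move at their own pace and stop on an object; the grip force is fixed at half the most. Time passes only in rows, so rows that do not move let the fingers close. It gives the time, the measured TCP pose, the force, the opening and the grip force at its end, in the units of the state.
- bot.get_obs(): the state, without advancing time (a new reading comes with each control period).
- bot.capture(name): name is "scene" or "top" or "wrist"; returns the picture (400x640x3 uint8, red, green, blue); there is no depth.
- bot.camera_model(name): a dict with "fx", "fy", "cx", "cy" (pixels), "position" and "orientation" of the camera in the world; the wrist camera has in their place "T_tool_cam" (4x4, takes a point from camera to tool coordinates, whose origin is the TCP and whose axes are the flange's). Camera axes: x right, y down, z forward; pixel columns grow to the right and rows downward; lengths in mm; the calibration is good to about 2 mm. A picture is of the moment at which its call begins: read the wrist's pose just before it. camera_model takes no time and is no camera call.
- bot.close_job(): hands the job in; it is judged then, once.
Trained networks look in the newest picture that a camera, given by its name, has taken for a name from the list of things; names that differ only in an ending like _2 or _b are one class to them, and where a whole thing is asked for, a point or a joint stands for the part that bears it (a point fixed in the world has none). Each returns a list of dicts, best first, with "p" (0 to 1); they miss things now and then, are a little off and sometimes report something else, mostly with a low value. They report only what shows in the picture. A call takes as long as a camera call. They do not tell look-alikes from the thing itself.
- bot.outline_of(target, camera): "mask" (400x640 bool, what is visible of it) and "pixel" ([column, row] in pixels, amid what is visible of it).
The state is a dict: "time": time; "joint_positions": joint angles; "dq": joint speeds; "tau": joint torques, N m; "tool_pos": TCP position; "tcp_rot": TCP orientation; "contact_force": force on the tool from outside, world axes, zero at the start; "moment": the same for the moment, N m; "grip_width": finger opening in mm; "finger_force": force on a finger pad.
Only numpy, scipy, OpenCV 4.12 (cv2) and the standard library are available. Lean on these libraries where they do the work, as an engineer would, in place of code of your own. Each camera call takes 0.05 s, during which the arm holds its last target. There are 200 camera calls.

## Task

Pull up the red-handled spring hold-down, swing it off the little blue printing bed and let it rest in its notch so that it stays out of the way. Then stack the thick grey packing board, the thin yellow packing board and the lino block (lino face up), in that order, between the brass posts: let go of each one and press it down with your fingertips until you feel the sprung bed give, to be sure it lies flat, before you add the next. Leave the bottle, the jar and the ink tin where they stand.

Things in the scene. Friction and masses are not known exactly. Their poses are not given: they have to be found in the camera images.
- press_base: blue fixture fixed to the table: base plate 200 x 100 x 8 mm, from 75 mm behind to 125 mm ahead of its origin along x. Origin on the table under the nest's middle; x along the nest towards the hold-down's pin, z up. Six brass posts, 8 mm thick, tops (last 6 mm coned) 50 mm above the table, at x +-40, y +-33.5 mm and x +-56.5, y 0; a piece has 2.5 mm play all round.
- nest (a point): middle of the top face of the sprung bed when up, 18 mm above the table; axes as press_base. The first piece lies with its underside here, long side along x, either way round. The middles of the nest's long sides are free for fingers down to the base plate.
- bed (a joint): how far the aluminium bed (92 x 44 mm, narrower than the pieces, springs below) is pressed down: 0 up, 0.004 m bottomed. It carries the pieces without moving; it gives at about 3.5 N less the weight of the pieces on it, and 1 mm more for each further newton.
- clamp_lift (a joint): how far the spring hold-down is pulled up on its upright pin, which stands 100 mm along x from the nest's middle: 0 down, 0.030 m at most. A spring pulls it down with 4 N at 0, 0.15 N more per mm. Lying in the rest notch it reads 0.012; to pass over the notch's ear the arm must be up by 17 mm, better 21.
- clamp_swing (a joint): turn of the hold-down arm about its pin, counter-clockwise from above: at 0 it points along -x of press_base with its foot (16 mm thick, underside 30 mm above the table when down) over the nest; it stops at 1.42. It parks at 1.3 (1.19 to 1.41 drops in the notch). The arm is 8 x 8 mm, underside 54 mm above the table when down.
- rest_notch (a point): middle of the floor of the rest notch, 66 mm above the table, on a dark steel pillar on the -y side of the base, 52 mm from the pin. The notch is 20 mm wide between two ears 5 mm high. The hold-down arm lies in it when parked; anywhere else the spring pulls it down again.
- clamp_knob (a point): middle of the red T-grip on top of the hold-down's pin: a bar 44 mm long, 12 mm thick, 20 mm high, 88 mm above the table when down; its length is this point's x axis, which lies along the arm; it lifts and turns with the arm.
- thick_board: grey packing board 100 x 54 x 12 mm, about 50 g, lying flat on the table; origin in the middle of its underside, x along its length.
- thin_board: yellow packing board 100 x 54 x 8 mm, about 45 g, lying flat; origin in the middle of its underside, x along its length.
- lino_block: printing block 100 x 54 x 18 mm, about 80 g: wood with a red-brown lino face with pale cuts on top; origin in the middle of its underside, x along its length, z up out of the lino face.
- green_bottle: green glass bottle, 60 mm thick, 170 mm tall, standing; origin in the middle of its underside. To be left alone.
- blue_jar: blue jar, 68 mm thick, 110 mm tall, standing; origin in the middle of its underside. To be left alone.
- ink_tin: orange ink tin, 52 mm thick, 55 mm tall, standing; origin in the middle of its underside. To be left alone.
Things that resemble listed ones, but are neither listed nor needed, are in the scene too. Of the things like the lino_block, leave any that is purple; of the rest the smaller one is meant. Of the things that look like the thin_board, the middle-sized one is meant.

How it is judged:
By the outcome, as a careful person would: the job done as asked, in the order asked, and still so for the second after the job is handed in, with the robot touching nothing.
It also fails if it takes over 72 s, if anything falls off the work surface, if the arm or the gripper's body presses on something with over 40 N, if the wrist force passes 120 N, or if a joint passes its speed limit or range.

## Working session

There is one attempt and no reset: what is moved stays moved. The work goes in short steps, Python scripts to look and compute and a shell command to move; the robot and the scene stay as the last step left them, time stands still between calls to the robot, and variables do not carry over. Pictures are saved under pics/ and viewed, at most 10 in all, crops included, and the job is handed in when it is done.

```bash
mkdir -p pics
python3 - <<'E'
from plant import bot
import cv2
o=bot.get_obs()
print({k:o[k] for k in ('time','tool_pos','tcp_rot','grip_width','contact_force')})
for n in('top','scene'):
    cv2.imwrite(f'pics/{n}0.png',bot.capture(n)[:,:,::-1])
    print(n,bot.camera_model(n))
print(bot.camera_model('wrist'))
for t in ['press_base','clamp_knob','thick_board','thin_board','lino_block','green_bottle','blue_jar','ink_tin','clamp_swing']:
    for n in('top','scene'):
        print(t,n,[(round(d['p'],2),[int(v) for v in d['pixel']],int(d['mask'].sum())) for d in bot.outline_of(t,n)])
E
```

```text
{'time': 0.0, 'tool_pos': array([ 225.31276352, -473.74956195,  226.03674318]), 'tcp_rot': array([-3.14006437e+00, -2.12455741e-04,  4.43793386e-01]), 'grip_width': 91.83928545027881, 'contact_force': array([ 0.34409631, -0.78293444, -1.32392965])}
top {'fx': 504.45480386839415, 'fy': 504.45480386839415, 'cx': 320.3375578322271, 'cy': 200.52235885575035, 'position': array([ 403.85084683,  138.74009734, 1632.93230883]), 'orientation': array([-3.10616429,  0.01039166, -1.56527432])}
scene {'fx': 428.9961102538088, 'fy': 428.9961102538088, 'cx': 323.9763338796952, 'cy': 197.8854646360943, 'position': array([1408.32472738, -203.58636429,  782.69360394]), 'orientation': array([-2.16841663, -0.01200843,  1.2406562 ])}
{'fx': 327.47358776930105, 'fy': 327.47358776930105, 'cx': 318.5421164943367, 'cy': 200.16096174474043, 'T_tool_cam': array([[ 7.10812666e-04, -9.50570482e-01, -3.10508058e-01,
         8.50846470e+01],
       [ 9.99999670e-01,  5.53154736e-04,  5.95797315e-04,
         2.48066800e-01],
       [-3.94588338e-04, -3.10508379e-01,  9.50570561e-01,
        -1.57129097e+02],
     
[... 467 characters left out ...]
 229], 1038), (0.55, [467, 154], 578)]
thin_board scene [(0.74, [390, 246], 1256), (0.66, [450, 182], 602), (0.62, [357, 205], 270), (0.44, [343, 183], 148)]
lino_block top [(0.97, [218, 158], 1021), (0.78, [241, 208], 524), (0.74, [264, 169], 533)]
lino_block scene [(0.82, [409, 232], 376), (0.65, [457, 222], 959), (0.63, [403, 201], 422)]
green_bottle top [(0.64, [297, 127], 383)]
green_bottle scene [(0.79, [388, 246], 1302)]
blue_jar top [(0.65, [466, 156], 568)]
blue_jar scene [(0.81, [165, 276], 1421)]
ink_tin top [(0.56, [304, 185], 223)]
ink_tin scene [(0.64, [352, 224], 382)]
clamp_swing top [(0.61, [382, 163], 181), (0.29, [265, 169], 528)]
clamp_swing scene [(0.7, [276, 237], 292)]
```

Run:
```python
import cv2
a=cv2.imread('pics/top0.png')[90:290,140:540]
cv2.imwrite('pics/top0c.png',cv2.resize(a,(800,400),interpolation=cv2.INTER_CUBIC))
```

```text
(no output)
```

View pics/top0c.png

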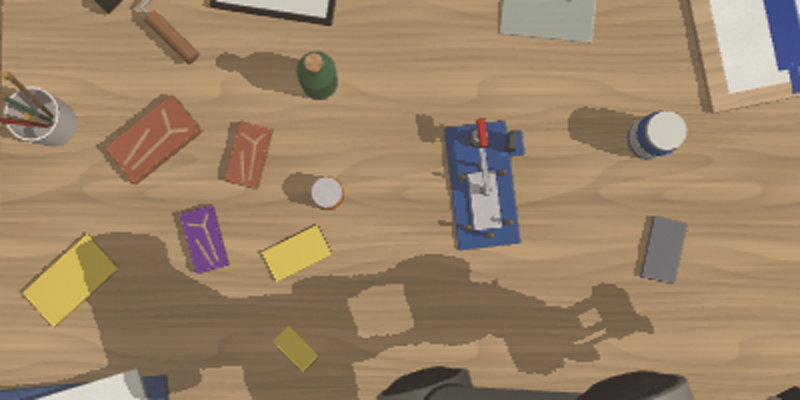

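View pics/scene0.png

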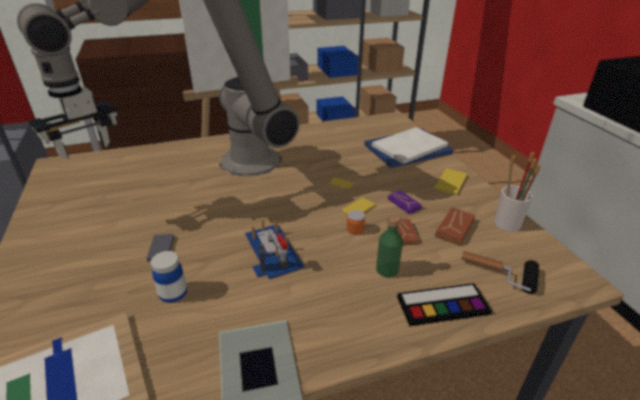

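The top picture, whose 2x crop starts at (140,90), shows the press at about (382,178). The knob is at (381,162), with the pillar to its right. The grey board is at (470,213) and the mid-size yellow board at (289,214). The smaller red-brown lino is at (264,169), and the purple one at (241,208) is to be left.

```bash
cat > h.py <<'E'
from plant import bot
import numpy as np, cv2
from scipy.spatial.transform import Rotation as R
def cam(n,o=None):
    m=bot.camera_model(n); K=np.array([[m['fx'],0,m['cx']],[0,m['fy'],m['cy']],[0,0,1]])
    if n=='wrist':
        o=o or bot.get_obs(); T=np.eye(4); T[:3,:3]=R.from_euler('xyz',o['tcp_rot']).as_matrix(); T[:3,3]=o['tool_pos']; T=T@m['T_tool_cam']
        return K,T[:3,:3],T[:3,3]
    return K,R.from_euler('xyz',m['orientation']).as_matrix(),np.array(m['position'])
def back(c,px,z):
    K,Q,p=c; d=(Q@np.linalg.inv(K)@np.c_[np.atleast_2d(px),np.ones(len(np.atleast_2d(px)))].T).T
    return (p+d*((z-p[2])/d[:,2])[:,None])[:,:2]
def proj(c,P):
    K,Q,p=c; q=(np.atleast_2d(P)-p)@Q; return (q/q[:,2:])[:,:2]@K[:2,:2].T+K[:2,2]
def hull(m): return cv2.convexHull(cv2.findNonZero(m.astype(np.uint8)))[:,0].astype(float)
def rect(c,m,z):
    b=cv2.minAreaRect(back(c,hull(m),z).astype(np.float32)); (w,h),a=b[1],np.radians(b[2])
    if w<h: w,h,a=h,w,a+np.pi/2
    return np.round(b[0],1),round(w,1),round(h,1),round((a+np.pi/2)%np.pi-np.pi/2,3)
E
python3 - <<'E'
from h import *
c=cam('top'); bot.capture('top')
for t,z in [('thick_board',12),('thin_board',8),('lino_block',18),('press_base',8),('clamp_knob',98),('green_bottle',170),('blue_jar',110),('ink_tin',55)]:
    for d in bot.outline_of(t,'top'): print(t,round(d['p'],2),back(c,d['pixel'],z)[0].round(),rect(c,d['mask'],z))
E
```

```text
thick_board 0.67 [ 416. -319.] (array([ 419.2, -327.5]), 102.9, 60.6, np.float64(-0.202))
thin_board 0.92 [368. 628.] (array([365.5, 624.1]), 149.4, 79.2, np.float64(-0.836))
thin_board 0.64 [411. 255.] (array([410.2, 259.5]), 98.0, 56.2, np.float64(-1.098))
thin_board 0.54 [265. 260.] (array([259.3, 259.5]), 68.2, 38.5, np.float64(0.795))
lino_block 0.95 [553. 338.] (array([566.2, 339.3]), 102.1, 56.6, np.float64(-0.21))
lino_block 0.76 [432. 415.] (array([431.4, 408.2]), 98.3, 57.6, np.float64(0.255))
lino_block 0.6 [592. 483.] (array([592. , 490.3]), 140.6, 78.5, np.float64(-0.888))
press_base 0.91 [530. -40.] (array([524.9, -49.5]), 204.0, 122.0, np.float64(0.123))
clamp_knob 0.6 [597. -30.] (array([559.8, -25.9]), 107.3, 21.7, np.float64(0.037))
green_bottle 0.95 [665. 223.] (array([668.6, 219.1]), 67.6, 55.5, np.float64(0.008))
blue_jar 0.57 [ 595. -293.] (array([ 590.1, -289.1]), 81.6, 63.7, np.float64(-1.567))
ink_tin 0.68 [406. 255.] (array([411.1, 257.3]), 91.0, 51.8, np.float64(-1.098))
ink_tin 0.54 [499. 209.] (array([505. , 208.5]), 50.2, 47.0, np.float64(0.006))
```

```bash
cat >> h.py <<'E'
def plan(x,y,z,yaw,n=None,start=None):
    "constant row (repeat n times) to the target, TCP pose; start=(x,y,z,yaw) if not the present one"
    o=bot.get_obs(); s=start or (*o['tool_pos'],o['tcp_rot'][2])
    th=-((yaw-s[3]+np.pi)%(2*np.pi)-np.pi)      # about tool z (down)
    n=n or int(max(np.ceil(np.linalg.norm(np.array([x,y,z])-s[:3])/42),np.ceil(abs(th)/.145)))
    f=R.from_euler('xyz',[np.pi,0,s[3]]).as_matrix().T@(np.array([x,y,z])-np.array(s[:3]))
    A=sum(R.from_rotvec([0,0,k*th/n]).as_matrix() for k in range(n))
    print(n,'x',np.linalg.solve(A,f).round(1),'rz',round(th/n,4)); return (x,y,z,yaw)
def look(t,z,tag=None):
    o=bot.get_obs(); im=bot.capture('wrist'); c=cam('wrist',o)
    if tag: cv2.imwrite(f'pics/{tag}.png',im[:,:,::-1])
    r=bot.outline_of(t,'wrist')
    for d in r: print(t,round(d['p'],2),d['pixel'],rect(c,d['mask'],z))
    return c,im,r
E
python3 - <<'E'
from h import *
a=plan(459,-335,226,-.2); plan(566,-41,226,.1,start=a)
E
```

```text
7 x [ 36.8 -14.3   0.1] rz 0.092
8 x [ 10.9 -37.7  -0. ] rz -0.0375
```

```bash
python3 -m jog '[[36.8,-14.3,0,0,0,0.092],[36.8,-14.3,0,0,0,0.092],[36.8,-14.3,0,0,0,0.092],[36.8,-14.3,0,0,0,0.092],[36.8,-14.3,0,0,0,0.092],[36.8,-14.3,0,0,0,0.092],[36.8,-14.3,0,0,0,0.092],[0,0,0,0,0,0],[0,0,0,0,0,0]]'
python3 -c "
from h import *
look('thick_board',12,'thick1')"
python3 -m jog '[[10.9,-37.7,0,0,0,-0.0375],[10.9,-37.7,0,0,0,-0.0375],[10.9,-37.7,0,0,0,-0.0375],[10.9,-37.7,0,0,0,-0.0375],[10.9,-37.7,0,0,0,-0.0375],[10.9,-37.7,0,0,0,-0.0375],[10.9,-37.7,0,0,0,-0.0375],[10.9,-37.7,0,0,0,-0.0375],[0,0,0,0,0,0],[0,0,0,0,0,0]]'
python3 -c "
from h import *
look('press_base',8,'press1');look('clamp_knob',98)"
```

```text
time: 2.35
tool_pos: [459.0, -334.3, 226.3]
tcp_rot: [-3.141, 0.001, -0.198]
contact_force: [-0.6, -0.2, -0.4]
grip_width: 91.5
finger_force: 0.0
thick_board 0.94 [316.6, 199.8] (array([ 420.1, -329.1]), 103.0, 55.6, np.float64(-0.232))
time: 3.45
tool_pos: [565.6, -41.4, 226.9]
tcp_rot: [3.141, 0.0, 0.1]
contact_force: [-0.4, 0.2, -0.2]
grip_width: 91.6
finger_force: 0.0
clamp_knob 0.76 [307.9, 170.3] (array([569.6, -31.4]), 98.4, 20.2, np.float64(0.085))
```

View pics/press1.png

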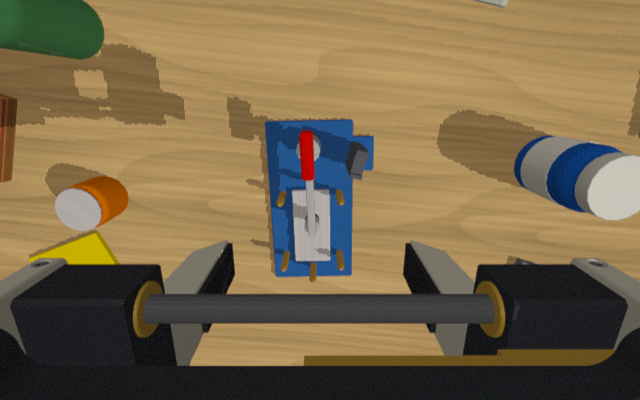

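The wrist view shows the press upright in the picture, with plate corners near (266,121), (352,120), (352,274) and (274,277). The red grip is at (307,153), and the notch pillar at (358,158) is on the right (-y). I'll zoom in for a precise fit.

Run:
```python
import cv2
a=cv2.imread('pics/press1.png')[110:290,235:395]
cv2.imwrite('pics/press1z.png',cv2.resize(a,None,fx=3.3,fy=3.3,interpolation=cv2.INTER_CUBIC))
```

```text
(no output)
```

View pics/press1z.png

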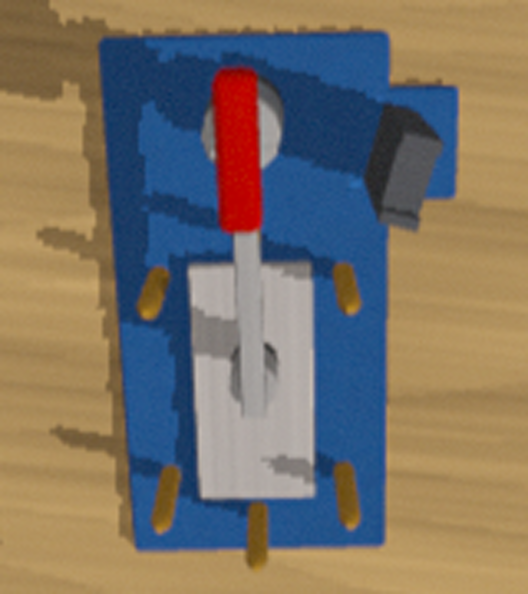

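Run:
```python
from h import *
from scipy.optimize import least_squares
c=cam('wrist')
M=[(125,50,8,100,38),(125,-50,8,388,32),(-75,-50,8,384,546),(-75,50,8,136,550),
(46,22,18,189,265),(46,-22,18,311,263),(-46,-22,18,314,497),(-46,22,18,202,499),
(40,33.5,49,150,310),(40,-33.5,49,351,307),(-40,33.5,49,163,524),(-40,-33.5,49,350,520),(-56.5,0,49,258,561)]
M=np.array(M,float); px=M[:,3:]/3.3+[235,110]-.35
def W(p): 
    a=p[2]; return np.c_[p[0]+M[:,0]*np.cos(a)-M[:,1]*np.sin(a),p[1]+M[:,0]*np.sin(a)+M[:,1]*np.cos(a),M[:,2]+(p[3] if len(p)>3 else 0)]
for p0 in ([500,-45,.1],[500,-45,.1,0]):
    s=least_squares(lambda p:(proj(c,W(p))-px).ravel(),p0,loss='soft_l1'); print(s.x.round(3)); print((proj(c,W(s.x))-px).round(1).tolist())
p=s.x; a=p[2]; k=lambda x,z:[p[0]+x*np.cos(a),p[1]+x*np.sin(a),z]
print('knob px pred zoom',((proj(c,[k(122,98),k(78,98),k(122,78),k(100,88)])-[235,110]+.35)*3.3).round(), k(100,0))
```

```text
[ 4.9792e+02 -4.1505e+01  1.2000e-01]
[[-0.9, -1.0], [1.3, -1.2], [0.8, 0.5], [-0.5, 0.8], [-0.2, 0.0], [0.7, -0.2], [0.6, -0.4], [-0.6, -0.3], [-0.9, 0.0], [0.2, -0.4], [-0.8, 0.8], [0.6, 0.8], [-0.2, 1.5]]
[ 4.96111e+02 -4.15600e+01  1.20000e-01 -4.89000e+00]
[[-0.2, 0.3], [0.7, 0.1], [0.4, -0.3], [-0.1, 0.0], [0.1, 0.4], [0.4, 0.2], [0.4, -1.0], [-0.4, -0.9], [-0.5, 0.2], [-0.2, -0.2], [-0.4, 0.0], [0.2, 0.1], [-0.2, 0.5]]
knob px pred zoom [[235.  76.]
 [240. 240.]
 [237.  68.]
 [239. 153.]] [np.float64(595.385897374332), np.float64(-29.540404319659935), 0]
```

Run:
```python
from h import *
plan(596,-29.7,120,.12,3);
```

```text
3 x [10.5 -3.2 35.6] rz -0.0075
```

```bash
python3 -m jog '[[10.5,-3.2,35.6,0,0,-0.0075],[10.5,-3.2,35.6,0,0,-0.0075],[10.5,-3.2,35.6,0,0,-0.0075],[0,0,15,0,0,0],[0,0,15,0,0,0],[0,0,14,0,0,0],[0,0,0,0,0,0]]' 50
python3 -m jog '[[0,0,0,0,0,0],[0,0,0,0,0,0],[0,0,0,0,0,0],[0,0,0,0,0,0],[0,0,0,0,0,0]]' 0
```

```text
time: 4.35
tool_pos: [595.0, -28.8, 73.9]
tcp_rot: [-3.141, 0.004, 0.121]
contact_force: [-0.4, 0.1, -0.9]
grip_width: 46.7
finger_force: 0.0
time: 4.85
tool_pos: [596.6, -27.8, 76.4]
tcp_rot: [-3.141, -0.001, 0.122]
contact_force: [-1.2, 4.2, 3.5]
grip_width: 12.0
finger_force: 30.0
```

```bash
python3 -m jog '[[0,-1,-7,0,0,0],[0,-0.5,-9,0,0,0],[0,0,-9,0,0,0],[0,0,0,0,0,0],[0,0,0,0,0,0]]'
```

```text
time: 5.35
tool_pos: [596.3, -27.2, 100.9]
tcp_rot: [3.141, -0.0, 0.122]
contact_force: [2.4, -4.2, -8.0]
grip_width: 11.8
finger_force: 30.0
```

```bash
python3 -m jog '[[0,0.7,0,0,0,-0.1],[0,0,0,0,0,-0.12],[0,0,0,0,0,-0.12],[0,0,0,0,0,-0.12],[0,0,0,0,0,-0.12],[0,0,0,0,0,-0.12]]'
python3 -m jog '[[0,0,0,0,0,-0.12],[0,0,0,0,0,-0.12],[0,0,0,0,0,-0.12],[0,0,0,0,0,-0.12],[0,0,0,0,0,-0.12],[0,0,0,0,0,0],[0,0,0,0,0,0]]'
```

```text
time: 5.95
tool_pos: [596.0, -26.7, 100.3]
tcp_rot: [-3.14, -0.0, 0.827]
contact_force: [2.3, 0.5, -7.3]
grip_width: 11.9
finger_force: 30.0
time: 6.65
tool_pos: [595.5, -26.6, 100.3]
tcp_rot: [-3.139, -0.001, 1.419]
contact_force: [0.5, 1.5, -7.1]
grip_width: 11.7
finger_force: 30.0
```

Turned 1.30. Now I'll lower it about 12 mm into the notch and let go.

```bash
python3 -m jog '[[0,0,6,0,0,0],[0,0,5.5,0,0,0],[0,0,0,0,0,0],[0,0,0,0,0,0]]'
python3 -m jog '[[0,0,0,0,0,0],[0,0,0,0,0,0],[0,0,0,0,0,0]]' 50
python3 -m jog '[[0,0,-20,0,0,0],[0,0,-40,0,0,0],[0,0,-40,0,0,0],[0,0,-30,0,0,0],[0,0,0,0,0,0]]'
python3 -c "
from h import *
look('clamp_knob',108,'park')
plan(459,-335,226,-.2)"
```

```text
time: 7.05
tool_pos: [595.7, -26.8, 88.9]
tcp_rot: [-3.14, -0.001, 1.422]
contact_force: [-1.1, 3.6, -5.6]
grip_width: 11.8
finger_force: 30.0
time: 7.35
tool_pos: [597.2, -28.0, 90.4]
tcp_rot: [3.139, 0.001, 1.422]
contact_force: [0.3, 0.3, -0.3]
grip_width: 31.4
finger_force: 0.0
time: 7.85
tool_pos: [598.9, -28.1, 225.3]
tcp_rot: [3.13, 0.001, 1.422]
contact_force: [1.1, -0.2, 0.0]
grip_width: 45.8
finger_force: 0.0
clamp_knob 0.89 [311.9, 201.4] (array([591.9, -51.8]), 96.4, 18.3, np.float64(1.42))
12 x [-28.   14.2  -0.5] rz 0.1352
```

View pics/park.png

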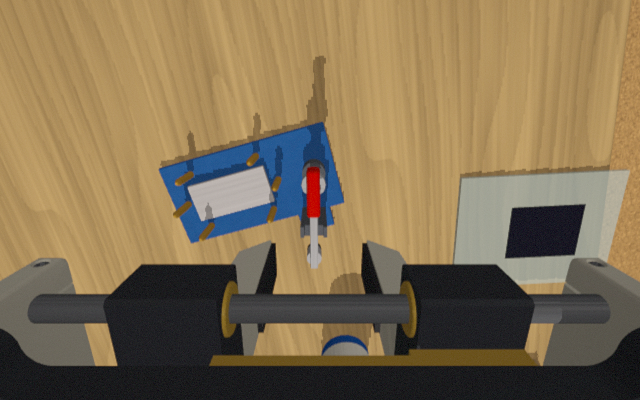

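The hold-down lies in the notch: the arm runs from the pin at (313,180) over the pillar at (315,230) and stays raised. Next I'll fit the grey board's pose precisely.

```bash
cat >> h.py <<'E'
from scipy.optimize import minimize
def fitbox(c,im,p0,dims):
    "silhouette fit of a box lying on the table; GrabCut sharpens the mask"
    L,B,H=dims; X=np.array([[i*L/2,j*B/2,k*H] for i in(-1,1) for j in(-1,1) for k in(0,1)])
    def sil(p,s=1,k=8):
        q=np.cos(p[2]),np.sin(p[2]); P=np.c_[p[0]+s*(X[:,0]*q[0]-X[:,1]*q[1]),p[1]+s*(X[:,0]*q[1]+X[:,1]*q[0]),X[:,2]]
        h=cv2.convexHull((proj(c,P)*k+k/2-.5).astype(np.float32)); m=np.zeros((400*k,640*k),np.uint8)
        cv2.fillConvexPoly(m,h.round().astype(np.int32),1); return cv2.resize(m.astype(np.float32),(640,400),interpolation=cv2.INTER_AREA)
    g=np.full((400,640),cv2.GC_BGD,np.uint8); g[sil(p0,1.3,1)>0]=cv2.GC_PR_BGD; g[sil(p0,1.05,1)>0]=cv2.GC_PR_FGD; g[sil(p0,.7,1)>0]=cv2.GC_FGD
    cv2.grabCut(np.ascontiguousarray(im[:,:,::-1]),g,None,np.zeros((1,65)),np.zeros((1,65)),6,cv2.GC_INIT_WITH_MASK)
    m=(g&1).astype(np.float32); f=lambda p:np.abs(sil(p,1,4)-m).sum()/m.sum()
    s=minimize(f,p0,method='Nelder-Mead',options=dict(initial_simplex=[p0,np.add(p0,[3,0,0]),np.add(p0,[0,3,0]),np.add(p0,[0,0,.06])],xatol=.05,fatol=1e-4))
    print('fit',s.x.round(3),'miss',round(s.fun,3)); return s.x
E
python3 - <<'E'
from h import *
im=cv2.imread('pics/thick1.png')[:,:,::-1]
c=cam('wrist',dict(tool_pos=[459,-334.6,226.2],tcp_rot=[np.pi,0,-.199]))
p=fitbox(c,im,[419.3,-329,-.22],(100,54,12))
a=plan(p[0],p[1],120,p[2]);plan(p[0],p[1],3,p[2],3,start=a)
E
```

```text
fit [ 4.18283e+02 -3.28990e+02 -2.17000e-01] miss 0.013
12 x [-30.5  11.7   8.4] rz 0.1366
3 x [ 0. -0. 39.] rz -0.0
```

```bash
python3 -m jog '[[-30.5,11.7,8.4,0,0,0.1366],[-30.5,11.7,8.4,0,0,0.1366],[-30.5,11.7,8.4,0,0,0.1366],[-30.5,11.7,8.4,0,0,0.1366],[-30.5,11.7,8.4,0,0,0.1366],[-30.5,11.7,8.4,0,0,0.1366],[-30.5,11.7,8.4,0,0,0.1366],[-30.5,11.7,8.4,0,0,0.1366],[-30.5,11.7,8.4,0,0,0.1366],[-30.5,11.7,8.4,0,0,0.1366],[-30.5,11.7,8.4,0,0,0.1366],[-30.5,11.7,8.4,0,0,0.1366]]' 100
python3 -m jog '[[0,0,0,0,0,0],[0,0,0,0,0,0]]'
python3 -c "
from h import *
plan(418.3,-329,4,-.217,4)"
```

```text
time: 9.15
tool_pos: [416.4, -328.9, 116.7]
tcp_rot: [-3.141, 0.002, -0.223]
contact_force: [-0.4, -0.4, 0.8]
grip_width: 91.7
finger_force: 0.0
time: 9.35
tool_pos: [417.7, -328.5, 117.7]
tcp_rot: [-3.141, 0.001, -0.217]
contact_force: [-0.3, 0.5, 0.2]
grip_width: 91.8
finger_force: 0.0
4 x [ 0.2  0.1 28.4] rz 0.0
```

```bash
python3 -m jog '[[0,0,35,0,0,0],[0,0,35,0,0,0],[0,0,25,0,0,0],[0,0,18.5,0,0,0],[0,0,0,0,0,0],[0,0,0,0,0,0]]'
python3 -m jog '[[0,0,0,0,0,0],[0,0,0,0,0,0],[0,0,0,0,0,0],[0,0,0,0,0,0],[0,0,0,0,0,0],[0,0,0,0,0,0]]' 0
python3 -c "
from h import *
a=plan(418.3,-329,140,-.217,4);
plan(496.8,-40.7,100,.12,start=a)"
```

```text
time: 9.95
tool_pos: [419.3, -328.3, 5.2]
tcp_rot: [3.142, -0.0, -0.215]
contact_force: [-0.5, 0.5, 0.1]
grip_width: 91.8
finger_force: 0.0
time: 10.55
tool_pos: [418.4, -328.7, 5.4]
tcp_rot: [3.141, -0.0, -0.217]
contact_force: [-1.1, -0.4, 2.4]
grip_width: 53.7
finger_force: 30.0
4 x [ -0.    0.1 -33.7] rz 0.0
8 x [  7.3 -36.8   5. ] rz -0.0421
```

```bash
python3 -m jog '[[0,0,-25,0,0,0],[0,0,-40,0,0,0],[0,0,-35,0,0,0]]'
python3 -m jog '[[7.3,-36.8,0,0,0,-0.0421],[7.3,-36.8,0,0,0,-0.0421],[7.3,-36.8,0,0,0,-0.0421],[7.3,-36.8,0,0,0,-0.0421],[7.3,-36.8,0,0,0,-0.0421],[7.3,-36.8,0,0,0,-0.0421],[7.3,-36.8,0,0,0,-0.0421],[7.3,-36.8,0,0,0,-0.0421],[0,0,0,0,0,0],[0,0,0,0,0,0],[0,0,0,0,0,0]]'
python3 -c "
from h import *
print(bot.get_obs()['joint_positions'])
im=bot.capture('wrist')
for i in range(3): o=bot.get_obs();print(o['tool_pos'].round(2),o['tcp_rot'].round(4),o['contact_force'].round(1)); bot.capture('top')
cv2.imwrite('pics/carry.png',cv2.resize(im[150:330,200:440,::-1],None,fx=3.3,fy=3.3,interpolation=cv2.INTER_CUBIC))
plan(496.8,-40.7,100,.12,1)"
```

```text
time: 10.85
tool_pos: [418.2, -328.4, 106.3]
tcp_rot: [-3.141, 0.001, -0.217]
contact_force: [1.0, 0.1, -0.9]
grip_width: 53.2
finger_force: 30.0
time: 11.95
tool_pos: [496.7, -41.1, 105.1]
tcp_rot: [3.141, 0.0, 0.119]
contact_force: [0.5, -0.3, -1.0]
grip_width: 53.3
finger_force: 30.0
[-2.36199874e-01  4.31364514e-01  1.76360141e+00 -4.48452643e-04
  9.46570191e-01  1.21591611e+00]
[496.68 -41.35 105.07] [3.1413e+00 1.0000e-04 1.1830e-01] [ 0.8 -0.1 -0.2]
[496.63 -41.42 105.05] [3.1414e+00 1.0000e-04 1.1810e-01] [0.6 0.6 0.8]
[496.67 -41.42 105.1 ] [ 3.1414 -0.      0.1179] [0.8 0.6 0.4]
1 x [ 0.2 -0.6  5.1] rz -0.002
```

View pics/carry.png

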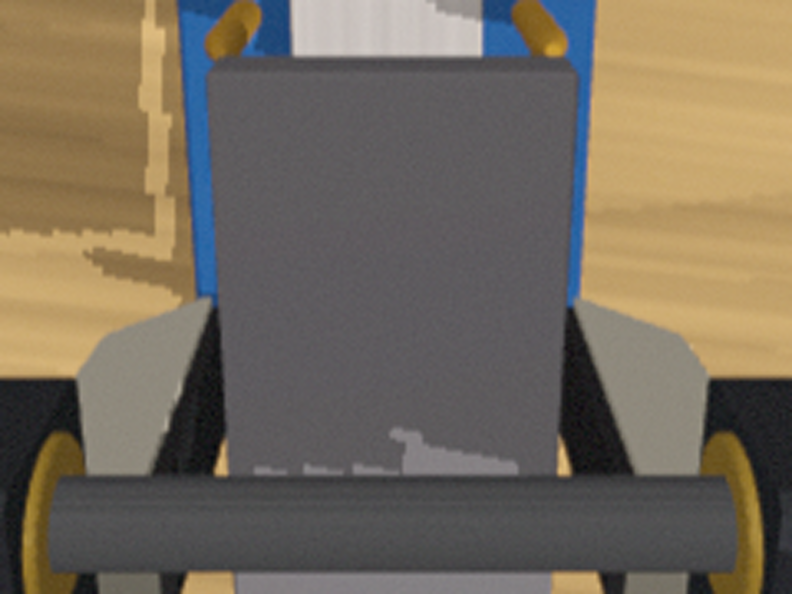

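The board is held square between the fingers: its front corners are at zoom pixels (210,70) and (575,70). The two +x post tips show at (222,48) and (550,46). I'll compare board and posts in this same picture.

Run:
```python
from h import *
c=cam('wrist',dict(tool_pos=[496.66,-41.4,105.08],tcp_rot=[np.pi,0,.118]))
z=lambda q:np.array(q,float)/3.3+[200,150]-.35
rot=np.array([[np.cos(.118),np.sin(.118)],[-np.sin(.118),np.cos(.118)]])
T=lambda q,h:((back(c,z(q),h)-[496.66,-41.4])@rot.T).round(1).tolist()
print('board front corners, tool xy',T([(210,70),(575,70)],112))
print('board rear',T([(225,420),(563,420)],112))
print('posts',T([(222,48),(550,46)],49),'axis +-33.5, x 40')
print('plate edges',T([(180,2),(205,295),(597,2),(578,295)],8))
```

```text
board front corners, tool xy [[50.5, 25.7], [50.6, -26.1]]
board rear [[-6.1, 26.3], [-6.1, -27.3]]
posts [[40.5, 33.9], [41.0, -31.8]] axis +-33.5, x 40
plate edges [[42.9, 49.8], [-32.6, 47.9], [43.0, -48.5], [-32.6, -48.1]]
```

```bash
python3 -m jog '[[0,-0.7,20,0,0,-0.002],[0,0,20,0,0,0],[0,0,8,0,0,0],[0,0,8,0,0,0],[0,0,6,0,0,0],[0,0,5,0,0,0],[0,0,5,0,0,0],[0,0,4,0,0,0],[0,0,4,0,0,0],[0,0,0,0,0,0]]'
```

```text
time: 13.15
tool_pos: [496.4, -39.5, 24.7]
tcp_rot: [-3.141, 0.001, 0.122]
contact_force: [-1.4, -0.7, -0.8]
grip_width: 53.4
finger_force: 30.0
```

```bash
python3 -m jog '[[0,0,1.5,0,0,0],[0,0,0,0,0,0],[0,0,0,0,0,0]]'
python3 -m jog '[[0,0,0,0,0,0],[0,0,0,0,0,0],[0,0,0,0,0,0]]' 100
python3 -m jog '[[0,0,-15,0,0,0],[0,0,-15,0,0,0],[0,0,0,0,0,0],[0,0,0,0,0,0],[0,0,0,0,0,0],[0,0,0,0,0,0]]' 0
```

```text
time: 13.45
tool_pos: [496.8, -39.6, 23.8]
tcp_rot: [3.141, -0.0, 0.122]
contact_force: [-0.2, 0.3, -0.7]
grip_width: 53.4
finger_force: 30.0
time: 13.75
tool_pos: [496.7, -39.6, 23.7]
tcp_rot: [3.141, -0.0, 0.122]
contact_force: [0.5, -0.1, -0.4]
grip_width: 72.5
finger_force: 0.0
time: 14.35
tool_pos: [496.2, -39.5, 52.9]
tcp_rot: [-3.141, 0.001, 0.122]
contact_force: [0.5, 0.5, 0.5]
grip_width: 33.8
finger_force: 0.0
```

```bash
python3 -m jog '[[0,0,10,0,0,0],[0,0,9,0,0,0],[0,0,2,0,0,0],[0,0,0,0,0,0],[0,0,0,0,0,0]]'
python3 -m jog '[[0,0,1.5,0,0,0],[0,0,0,0,0,0]]'|egrep 'tool|cont'
python3 -m jog '[[0,0,1.5,0,0,0],[0,0,0,0,0,0]]'|egrep 'tool|cont'
```

```text
time: 14.85
tool_pos: [496.7, -39.6, 32.5]
tcp_rot: [3.142, 0.0, 0.122]
contact_force: [0.3, -0.8, 0.1]
grip_width: 0.6
finger_force: 0.0
tool_pos: [496.7, -39.6, 31.2]
contact_force: [-0.1, -0.6, 0.1]
tool_pos: [496.9, -39.6, 29.9]
contact_force: [-0.6, -0.8, 2.7]
```

```bash
python3 -m jog '[[0,0,1.2,0,0,0],[0,0,0,0,0,0]]'|egrep 'tool|cont'
python3 -m jog '[[0,0,1.2,0,0,0],[0,0,0,0,0,0],[0,0,0,0,0,0]]'|egrep 'tool|cont'
python3 -c "
from h import *
a=plan(496.8,-39.6,110,.12,3)
p=(410.2,257,-1.1)
plan(p[0]+41*np.cos(p[2]),p[1]+41*np.sin(p[2]),226,p[2],start=a);plan(p[0]+41*np.cos(p[2]+np.pi),p[1]+41*np.sin(p[2]+np.pi),226,p[2]+np.pi,start=a)
p=(566.2,339,-.21)
print('j6 for lino',np.arctan2(339,566)+np.pi/2+.21)
"
```

```text
tool_pos: [496.9, -39.6, 28.7]
contact_force: [-0.5, -0.3, 4.3]
tool_pos: [496.9, -39.6, 27.5]
contact_force: [-1.3, 0.6, 5.6]
3 x [ -0.   -0.  -27.5] rz 0.0006
9 x [-19.9 -24.8 -12.9] rz 0.1356
14 x [ 19.  -22.2  -8.3] rz -0.1373
j6 for lino 2.3204359987858165
```

The bed gave at the right force: 4.3 then 5.6 N, about 1 N/mm. On to the thin board.

```bash
python3 -m jog '[[0,0,-20,0,0,0],[0,0,-32,0,0,0],[0,0,-32,0,0,0]]' 100 | egrep 'time|tool_pos'
python3 -m jog '[[19,-22.2,-8.3,0,0,-0.1373],[19,-22.2,-8.3,0,0,-0.1373],[19,-22.2,-8.3,0,0,-0.1373],[19,-22.2,-8.3,0,0,-0.1373],[19,-22.2,-8.3,0,0,-0.1373],[19,-22.2,-8.3,0,0,-0.1373],[19,-22.2,-8.3,0,0,-0.1373]]' | egrep 'time|tool_pos'
python3 -m jog '[[19,-22.2,-8.3,0,0,-0.1373],[19,-22.2,-8.3,0,0,-0.1373],[19,-22.2,-8.3,0,0,-0.1373],[19,-22.2,-8.3,0,0,-0.1373],[19,-22.2,-8.3,0,0,-0.1373],[19,-22.2,-8.3,0,0,-0.1373],[19,-22.2,-8.3,0,0,-0.1373],[0,0,0,0,0,0],[0,0,0,0,0,0],[0,0,0,0,0,0]]'
python3 -c "
from h import *
c,im,r=look('thin_board',8,'thin1')
p=fitbox(c,im,[410.2,257,2.04],(100,54,8))
plan(p[0],p[1],4,p[2])"
```

```text
time: 16.05
tool_pos: [496.0, -39.4, 111.5]
time: 16.75
tool_pos: [530.6, 155.5, 169.0]
time: 17.75
tool_pos: [391.9, 293.0, 226.9]
tcp_rot: [-3.141, 0.0, 2.042]
contact_force: [-0.4, 0.3, -0.1]
grip_width: 91.6
finger_force: 0.0
thin_board 0.91 [205.0, 139.0] (array([258.8, 263.2]), 71.0, 38.1, np.float64(0.786))
thin_board 0.7 [465.5, 198.5] (array([570.8, 340.2]), 108.7, 55.0, np.float64(-0.229))
thin_board 0.57 [321.2, 193.3] (array([410.3, 262.6]), 101.1, 53.6, np.float64(-1.095))
fit [411.089 261.224   2.045] miss 0.028
6 x [-6.1  0.4 37.1] rz -0.0004
```

```bash
python3 -m jog '[[-6.1,0.4,40,0,0,0],[-6.1,0.4,40,0,0,0],[-6.1,0.4,40,0,0,0],[-6.1,0.4,40,0,0,0],[-6.1,0.4,36,0,0,0],[-6.1,0.4,20,0,0,0],[0,0,6,0,0,0],[0,0,0,0,0,0],[0,0,0,0,0,0],[0,0,0,0,0,0]]'
```

```text
time: 18.85
tool_pos: [410.9, 262.4, 6.6]
tcp_rot: [3.139, 0.0, 2.044]
contact_force: [0.4, -0.2, -0.0]
grip_width: 91.7
finger_force: 0.0
```

```bash
python3 -m jog '[[-0.9,0,3.4,0,0,0],[0,0,0,0,0,0]]'
python3 -m jog '[[0,0,0,0,0,0],[0,0,0,0,0,0],[0,0,0,0,0,0],[0,0,0,0,0,0],[0,0,0,0,0,0],[0,0,0,0,0,0]]' 0
python3 -c "
from h import *
a=plan(411.3,261.3,110,2.044,3)
plan(496.7,-39.8,110,.121,14,start=a)"
```

```text
time: 19.05
tool_pos: [410.6, 261.2, 2.3]
tcp_rot: [3.141, 0.0, 2.044]
contact_force: [0.5, 0.2, 0.6]
grip_width: 91.5
finger_force: 0.0
time: 19.65
tool_pos: [410.5, 261.1, 2.0]
tcp_rot: [3.142, 0.0, 2.044]
contact_force: [0.1, 0.2, -0.5]
grip_width: 53.5
finger_force: 30.0
3 x [ -0.1   0.3 -36. ] rz 0.0
14 x [-20.1  16.8  -0. ] rz 0.1374
```

```bash
python3 -m jog '[[0,0,-28,0,0,0],[0,0,-40,0,0,0],[0,0,-40,0,0,0]]' | egrep 'time|tool_pos'
python3 -m jog '[[-20.1,16.8,0,0,0,0.1374],[-20.1,16.8,0,0,0,0.1374],[-20.1,16.8,0,0,0,0.1374],[-20.1,16.8,0,0,0,0.1374],[-20.1,16.8,0,0,0,0.1374],[-20.1,16.8,0,0,0,0.1374],[-20.1,16.8,0,0,0,0.1374]]' | egrep 'time|tool_pos'
python3 -m jog '[[-20.1,16.8,0,0,0,0.1374],[-20.1,16.8,0,0,0,0.1374],[-20.1,16.8,0,0,0,0.1374],[-20.1,16.8,0,0,0,0.1374],[-20.1,16.8,0,0,0,0.1374],[-20.1,16.8,0,0,0,0.1374],[-20.1,16.8,0,0,0,0.1374],[0,0,0,0,0,0],[0,0,0,0,0,0],[0,0,0,0,0,0]]'
python3 -c "
from h import *
im=bot.capture('wrist');bot.capture('top');o=bot.get_obs();print(o['tool_pos'].round(2),o['tcp_rot'].round(4))
cv2.imwrite('pics/carry2.png',cv2.resize(im[150:330,200:440,::-1],None,fx=3.3,fy=3.3,interpolation=cv2.INTER_CUBIC))
plan(496.7,-39.8,100,.121,1)"
```

```text
time: 19.95
tool_pos: [409.9, 260.8, 110.8]
time: 20.65
tool_pos: [532.4, 131.9, 109.8]
time: 21.65
tool_pos: [496.3, -39.5, 110.0]
tcp_rot: [3.142, -0.0, 0.122]
contact_force: [0.8, -0.1, -1.0]
grip_width: 53.7
finger_force: 30.0
[496.35 -39.35 109.98] [ 3.1415e+00 -3.0000e-04  1.2240e-01]
1 x [ 0.3  0.5 10. ] rz 0.0014
```

View pics/carry2.png

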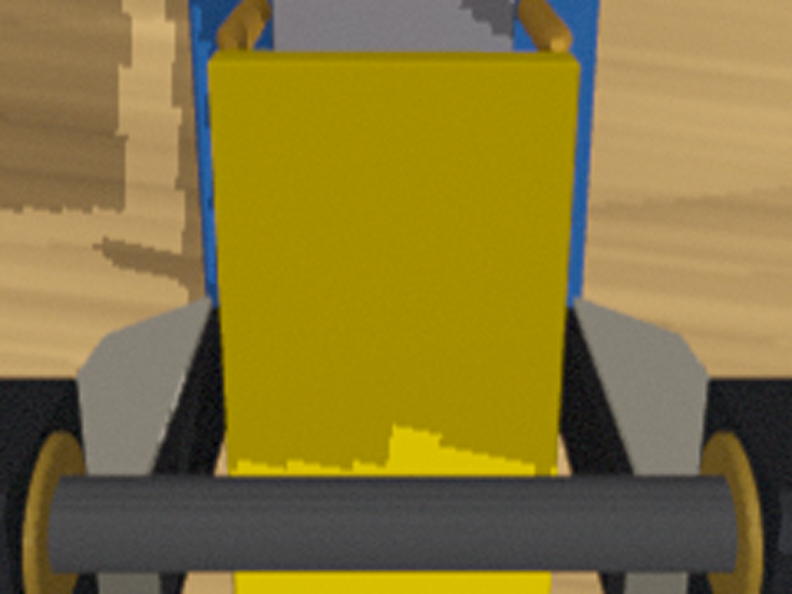

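The yellow board is square in the fingers, with its front top edge at zoom row 66, columns 211 to 578. The grey board is visible seated between the posts. I'll check how far the yellow board extends forward.

Run:
```python
from h import *
c=cam('wrist',dict(tool_pos=[496.35,-39.35,109.98],tcp_rot=[np.pi,0,.122]))
z=lambda q:np.array(q,float)/3.3+[200,150]-.35
a=.122;rot=np.array([[np.cos(a),np.sin(a)],[-np.sin(a),np.cos(a)]])
T=lambda q,h:((back(c,z(q),h)-[496.35,-39.35])@rot.T).round(1).tolist()
print('front top',T([(211,66),(578,65)],116),'front bottom',T([(211,53),(578,53)],108))
print('posts',T([(232,45),(556,45)],49))
print('grey sides',T([(273,40),(514,40)],30))
print('plate',T([(193,2),(210,295),(598,2),(583,295)],8))
```

```text
front top [[50.9, 25.7], [51.1, -26.7]] front bottom [[51.1, 27.0], [51.1, -28.0]]
posts [[40.1, 32.6], [40.2, -33.7]]
grey sides [[37.3, 26.3], [37.4, -27.3]]
plate [[42.1, 47.7], [-34.9, 47.6], [42.2, -49.6], [-34.9, -50.3]]
```

```bash
python3 -m jog '[[-0.6,0,20,0,0,0],[0,0,20,0,0,0],[0,0,7,0,0,0],[0,0,7,0,0,0],[0,0,6,0,0,0],[0,0,5,0,0,0],[0,0,5,0,0,0],[0,0,4,0,0,0],[0,0,3,0,0,0],[0,0,0,0,0,0],[0,0,0,0,0,0]]'
```

```text
time: 22.85
tool_pos: [495.4, -40.2, 33.1]
tcp_rot: [3.141, -0.0, 0.12]
contact_force: [0.3, -0.4, 0.1]
grip_width: 53.4
finger_force: 30.0
```

```bash
python3 -m jog '[[0,0,0.8,0,0,0],[0,0,0,0,0,0]]' | egrep 'tool|cont'
python3 -m jog '[[0,0,0,0,0,0],[0,0,0,0,0,0],[0,0,0,0,0,0]]' 100 |egrep 'tool|cont|grip'
python3 -m jog '[[0,0,-15,0,0,0],[0,0,-13,0,0,0],[0,0,0,0,0,0],[0,0,0,0,0,0],[0,0,0,0,0,0],[0,0,0,0,0,0],[0,0,8,0,0,0],[0,0,8,0,0,0],[0,0,4,0,0,0],[0,0,0,0,0,0],[0,0,0,0,0,0]]' 0
python3 -m jog '[[0,0,1.3,0,0,0],[0,0,0,0,0,0]]'|egrep 'tool|cont'
```

```text
tool_pos: [495.4, -40.1, 32.3]
contact_force: [-1.0, 0.3, -0.0]
tool_pos: [495.4, -40.1, 32.3]
contact_force: [-0.5, 0.6, -0.1]
grip_width: 72.9
time: 24.45
tool_pos: [495.3, -40.1, 40.0]
tcp_rot: [-3.142, 0.0, 0.121]
contact_force: [0.4, 0.3, -0.0]
grip_width: 0.5
finger_force: 0.0
tool_pos: [495.4, -40.1, 39.0]
contact_force: [0.6, 0.4, 0.2]
```

```bash
python3 -m jog '[[0,0,1.3,0,0,0],[0,0,0,0,0,0]]'|egrep 'tool|cont'
python3 -m jog '[[0,0,1.2,0,0,0],[0,0,0,0,0,0]]'|egrep 'tool|cont'
python3 -m jog '[[0,0,1,0,0,0],[0,0,0,0,0,0],[0,0,0,0,0,0]]'|egrep 'tool|cont'
python3 -c "
from h import *
a=plan(495.4,-40.1,120,.12,3)
p=(567,339.5,-.215)
plan(p[0]+35*np.cos(p[2]),p[1]+35*np.sin(p[2]),226,p[2],start=a)
"
```

```text
tool_pos: [495.6, -40.2, 37.9]
contact_force: [-0.0, 0.3, 2.6]
tool_pos: [495.6, -40.2, 36.6]
contact_force: [-1.2, -0.1, 4.3]
tool_pos: [495.6, -40.2, 35.6]
contact_force: [-1.1, 0.6, 4.7]
3 x [ -0.1  -0.  -28.1] rz 0.0002
10 x [  9.5 -37.7 -10.6] rz 0.0335
```

```bash
python3 -m jog '[[0,0,-20,0,0,0],[0,0,-32,0,0,0],[0,0,-32,0,0,0]]' 100 | egrep 'time|tool_pos'
python3 -m jog '[[9.5,-37.7,-10.6,0,0,0.0335],[9.5,-37.7,-10.6,0,0,0.0335],[9.5,-37.7,-10.6,0,0,0.0335],[9.5,-37.7,-10.6,0,0,0.0335],[9.5,-37.7,-10.6,0,0,0.0335],[9.5,-37.7,-10.6,0,0,0.0335],[9.5,-37.7,-10.6,0,0,0.0335],[9.5,-37.7,-10.6,0,0,0.0335],[9.5,-37.7,-10.6,0,0,0.0335],[9.5,-37.7,-10.6,0,0,0.0335],[0,0,0,0,0,0],[0,0,0,0,0,0]]'
python3 -m jog '[[0,0,0,0,0,0]]' |egrep tool_pos
python3 -c "
from h import *
c,im,r=look('lino_block',18,'lino1')
p=fitbox(c,im,[567,339.5,-.215],(100,54,18))
plan(p[0],p[1],8,p[2])"
```

```text
time: 25.65
tool_pos: [494.6, -40.0, 119.6]
time: 26.85
tool_pos: [600.8, 332.6, 223.9]
tcp_rot: [3.14, 0.001, -0.213]
contact_force: [-0.2, -0.2, 0.3]
grip_width: 91.8
finger_force: 0.0
tool_pos: [600.6, 331.2, 224.4]
lino_block 0.93 [316.9, 197.1] (array([570.7, 339.7]), 101.6, 52.4, np.float64(-0.237))
lino_block 0.91 [190.5, 203.2] (array([593.3, 492.3]), 149.7, 76.7, np.float64(-0.889))
lino_block 0.91 [284.6, 284.4] (array([437.3, 408.4]), 106.3, 58.2, np.float64(0.265))
fit [ 5.69019e+02  3.40142e+02 -2.50000e-01] miss 0.047
6 x [-5.5 -0.3 36.2] rz 0.0057
```

View pics/lino1.png

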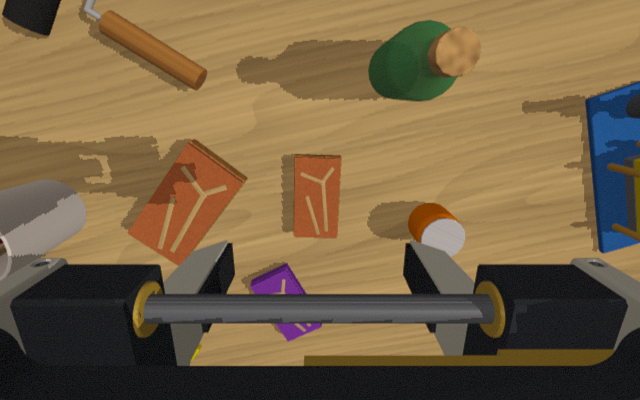

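The wrist picture shows the wanted smaller lino at (317,197), lino face up, its edges from (295,155) to (338,238). The larger one is at (190,203) and the purple one at (285,300). The tin at (437,228) and the bottle are clear of the grasp.

```bash
python3 -m jog '[[-5.5,-0.3,40,0,0,0.004],[-5.5,-0.3,40,0,0,0.004],[-5.5,-0.3,40,0,0,0.004],[-5.5,-0.3,40,0,0,0.004],[-5.5,-0.3,30,0,0,0.004],[-5.5,-0.3,18,0,0,0.004],[0,0,6,0,0,0],[0,0,0,0,0,0],[0,0,0,0,0,0],[0,0,0,0,0,0]]'
python3 -c "
from h import *
plan(569,340.1,7,-.24,1)"
```

```text
time: 28.05
tool_pos: [570.6, 341.4, 13.1]
tcp_rot: [-3.14, -0.002, -0.239]
contact_force: [0.4, -0.1, -0.1]
grip_width: 92.2
finger_force: 0.0
1 x [-1.3  1.6  6.1] rz 0.0011
```

```bash
python3 -m jog '[[-1.3,1,6,0,0,0],[0,0,0,0,0,0]]' |egrep 'tool|cont'
python3 -m jog '[[0,0,0,0,0,0],[0,0,0,0,0,0],[0,0,0,0,0,0],[0,0,0,0,0,0],[0,0,0,0,0,0],[0,0,0,0,0,0]]' 0
python3 -c "
from h import *
o=bot.get_obs()
a=plan(569,340.1,120,o['tcp_rot'][2],3)
plan(496.4,-39.9,120,.121,start=a)"
```

```text
tool_pos: [567.5, 340.3, 5.1]
contact_force: [-0.4, 0.2, -1.4]
time: 28.85
tool_pos: [568.0, 340.6, 5.4]
tcp_rot: [-3.142, -0.0, -0.239]
contact_force: [0.2, -0.2, -0.6]
grip_width: 53.7
finger_force: 30.0
3 x [  0.4   0.1 -38.2] rz -0.0
10 x [-4.3 38.7  0. ] rz -0.036
```

```bash
python3 -m jog '[[0,0,-35,0,0,0],[0,0,-40,0,0,0],[0,0,-40,0,0,0]]' | egrep 'time|tool_pos'
python3 -m jog '[[-4.3,38.7,0,0,0,-0.036],[-4.3,38.7,0,0,0,-0.036],[-4.3,38.7,0,0,0,-0.036],[-4.3,38.7,0,0,0,-0.036],[-4.3,38.7,0,0,0,-0.036],[-4.3,38.7,0,0,0,-0.036],[-4.3,38.7,0,0,0,-0.036],[-4.3,38.7,0,0,0,-0.036],[-4.3,38.7,0,0,0,-0.036],[-4.3,38.7,0,0,0,-0.036],[0,0,0,0,0,0],[0,0,0,0,0,0]]'
python3 -m jog '[[0,0,0,0,0,0]]' |egrep tool_pos
python3 -c "
from h import *
im=bot.capture('wrist');bot.capture('top');o=bot.get_obs();print(o['tool_pos'].round(2),o['tcp_rot'].round(4))
cv2.imwrite('pics/carry3.png',cv2.resize(im[150:330,200:440,::-1],None,fx=3.3,fy=3.3,interpolation=cv2.INTER_CUBIC))
plan(496.4,-39.9,110,.121,1)"
```

```text
time: 29.15
tool_pos: [567.5, 340.3, 121.1]
time: 30.35
tool_pos: [495.7, -40.5, 120.4]
tcp_rot: [-3.141, 0.0, 0.119]
contact_force: [0.6, 0.3, -0.6]
grip_width: 53.4
finger_force: 30.0
tool_pos: [495.8, -39.1, 120.3]
[495.82 -38.75 120.36] [-3.1414e+00  2.0000e-04  1.2300e-01]
1 x [ 0.4  1.2 10.4] rz 0.002
```

View pics/carry3.png

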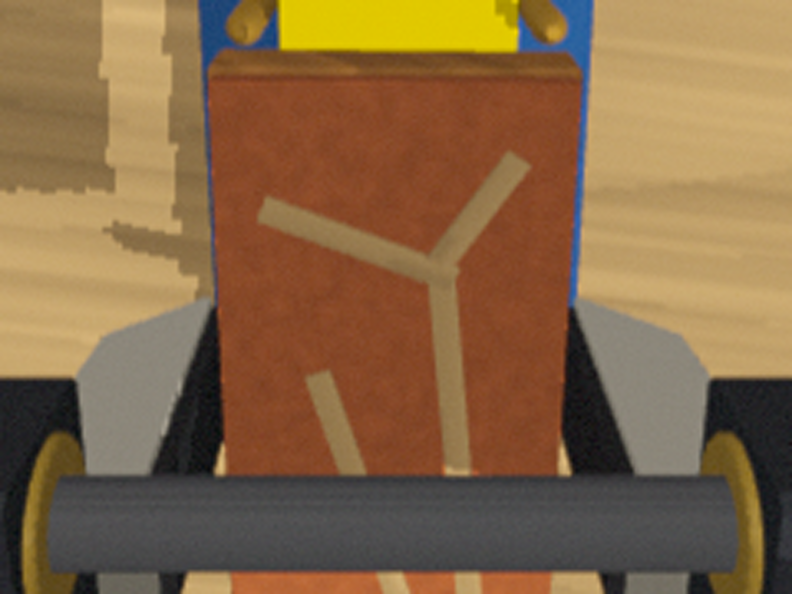

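The lino is square in the fingers, face up. Its front top edge is at zoom row 77, columns 209 to 581. The post tips are at (238,35) and (550,37), and the yellow board is seated behind.

Run:
```python
from h import *
a=.122; t=[495.82,-38.75]; c=cam('wrist',dict(tool_pos=t+[120.36],tcp_rot=[np.pi,0,a]))
z=lambda q:np.array(q,float)/3.3+[200,150]-.35
rot=np.array([[np.cos(a),np.sin(a)],[-np.sin(a),np.cos(a)]])
T=lambda q,h:((back(c,z(q),h)-t)@rot.T).round(1).tolist()
print('front top',T([(209,77),(581,76)],133),'front bottom',T([(218,54),(574,54)],115))
print('posts',T([(240,36),(552,37)],49))
print('yellow sides',T([(280,40),(518,40)],38))
print('plate',T([(202,2),(213,250),(592,2),(580,250)],8))
```

```text
front top [[50.9, 24.9], [51.0, -26.0]] front bottom [[50.2, 26.5], [50.2, -28.0]]
posts [[39.9, 32.4], [39.8, -34.4]]
yellow sides [[36.9, 25.0], [36.9, -28.4]]
plate [[40.4, 47.3], [-26.5, 48.0], [40.5, -50.1], [-26.4, -50.8]]
```

```bash
python3 -m jog '[[-0.5,0.6,20,0,0,0],[0,0,20,0,0,0],[0,0,8,0,0,0],[0,0,7,0,0,0],[0,0,6,0,0,0],[0,0,5,0,0,0],[0,0,5,0,0,0],[0,0,3,0,0,0],[0,0,2,0,0,0],[0,0,0,0,0,0],[0,0,0,0,0,0]]'
```

```text
time: 31.65
tool_pos: [495.6, -40.7, 44.6]
tcp_rot: [3.141, -0.0, 0.121]
contact_force: [-0.4, 0.2, -0.4]
grip_width: 53.6
finger_force: 30.0
```

```bash
python3 -m jog '[[0,0,0.9,0,0,0],[0,0,0,0,0,0]]' | egrep 'tool|cont'
python3 -m jog '[[0,0,0,0,0,0],[0,0,0,0,0,0],[0,0,0,0,0,0]]' 100 |egrep 'tool|cont|grip'
python3 -m jog '[[0,0,-15,0,0,0],[0,0,-13,0,0,0],[0,0,0,0,0,0],[0,0,0,0,0,0],[0,0,0,0,0,0],[0,0,0,0,0,0],[0,0,6,0,0,0],[0,0,5,0,0,0],[0,0,3,0,0,0],[0,0,0,0,0,0],[0,0,0,0,0,0]]' 0
python3 -m jog '[[0,0,1,0,0,0],[0,0,0,0,0,0]]'|egrep 'tool|cont'
```

```text
tool_pos: [495.5, -40.7, 43.6]
contact_force: [0.3, -0.6, -1.6]
tool_pos: [495.6, -40.7, 43.7]
contact_force: [-1.7, 0.4, 0.2]
grip_width: 73.3
time: 33.25
tool_pos: [495.4, -40.6, 57.3]
tcp_rot: [-3.142, 0.0, 0.121]
contact_force: [1.2, -0.0, -0.1]
grip_width: 0.7
finger_force: 0.0
tool_pos: [495.5, -40.6, 56.5]
contact_force: [-0.5, -0.4, -0.2]
```

```bash
python3 -m jog '[[0,0,1.2,0,0,0],[0,0,0,0,0,0]]'|egrep 'tool|cont'
python3 -m jog '[[0,0,1.2,0,0,0],[0,0,0,0,0,0]]'|egrep 'tool|cont'
python3 -m jog '[[0,0,1.2,0,0,0],[0,0,0,0,0,0],[0,0,0,0,0,0]]'|egrep 'tool|cont'
```

```text
tool_pos: [495.6, -40.7, 55.5]
contact_force: [-1.4, 0.3, 2.3]
tool_pos: [495.6, -40.6, 54.3]
contact_force: [-0.7, 0.5, 4.1]
tool_pos: [495.6, -40.6, 53.0]
contact_force: [-0.6, 0.2, 5.1]
```

The bed gave again. I'll retreat and take a final look.

```bash
python3 -m jog '[[0,0,-10,0,0,0],[0,0,-30,0,0,0],[0,0,-40,0,0,0],[15,0,-45,0,0,0],[25,0,-40,0,0,0],[20,0,0,0,0,0],[0,0,0,0,0,0],[0,0,0,0,0,0],[0,0,0,0,0,0]]'
python3 -c "
from h import *
im=bot.capture('wrist')
cv2.imwrite('pics/final.png',cv2.resize(im[80:320,200:440,::-1],None,fx=2.5,fy=2.5,interpolation=cv2.INTER_CUBIC))"
```

```text
time: 35.05
tool_pos: [553.6, -33.3, 216.9]
tcp_rot: [-3.141, 0.003, 0.121]
contact_force: [0.3, -0.5, 0.2]
grip_width: 0.6
finger_force: 0.0
```

View pics/final.png

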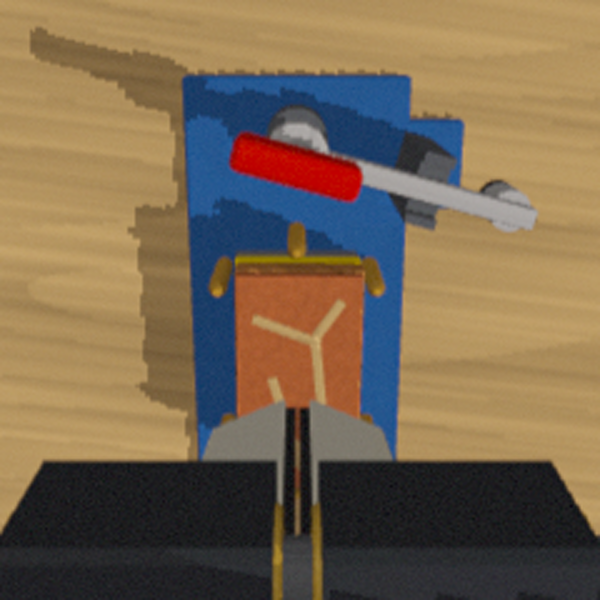

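The stack sits flat between the posts, lino on top at (300,340) with its face up. The hold-down arm lies in the notch at (425,185). Handing in.

```bash
python3 -c "
from plant import bot
print(bot.close_job())"
```

```text
the job is handed in; nothing more can be done
None
```

The job is handed in at about 35 s: the hold-down is parked in its notch, and the grey board, yellow board and lino block (face up) are stacked between the posts, each pressed until the bed gave; the bottle, jar and ink tin were not touched.

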